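# Pack the gel tray in its casting frame and hold it flush

### The arm

A 7-joint arm with a two-finger parallel gripper is mounted at the origin on the work surface. World frame = base frame: x ahead of the robot, y to its left, z up, the work surface at z = 0. Lengths are in m, angles in rad, forces in N, time in s.
With the tool pointing down it reaches from about 0.425 to 0.95 m from the base axis. Payload 4.7 kg.
Tool frame: the origin (TCP) lies midway between the tips of the shut fingers; the grasp point (between the pads) lies 19 mm behind it (ctrl.tcp_to_grasp is the distance from the TCP to the grasp point, in m); z points along the fingers, y is the direction in which the jaws open and shut (so a half turn about z gives the same grasp; the last joint's range is limited). The gripper opens to 85 mm and grips with 20 to 120 N. Pads are 22 mm wide; open, the fingers measure 114 mm over their backs; the gripper's body (76 mm by 85 mm) begins 54 mm behind the grasp point. The pads swing forward as they close: fully open they stand 13 mm farther back than shut.
Start: joints at [-1.143, 0.469, -0.049, 1.532, 0.024, 1.141, -0.082], TCP at [0.298, 0.606, 0.231] pointing down, gripper open.
Joint ranges: [-2.59, 2.59], [-0.33, 1.99], [-1.39, 1.29], [0.1, 2.45], [-1.04, 4.18], [0.21, 1.99], [-2.66, 2.66]. Speed limits (rad/s): [2.57, 2.57, 3.14, 3.14, 3.14, 3.14, 3.14].

### API

Orientations are given as [roll, pitch, yaw] about the fixed x, y, z axes, in that order (R = Rz(yaw) Ry(pitch) Rx(roll)).
In Python, from bench import ctrl, imaging gives the robot as it stands.
- The arm moves only by the shell command python3 -m jog 'ROWS' [FORCE]. ROWS is text: rows parted by semicolons, each of 7 numbers parted by spaces: the shift along the tool's x, y, z in m, then the turn, a rotation vector about the tool's x, y, z in degrees, then the finger opening in m, from 0 to 0.0854. A call has 1 to 5 rows; each row shifts and turns the commanded pose from where the row before left it, along the tool's axes as they then stand; what a row does not reach is not made up. A row lasts 1/12 s, in which the tool goes at most 41.7 mm and 7.16 degrees, less where a joint would pass 70% of its speed; a pose out of reach is approached as far as the arm can. A call is refused whole if a number of a shift passes 0.0417 or a number of a turn 7.16, either way. A call with a gripper value outside its range is refused whole. The fingers move at their own pace and stop on an object; FORCE is the grip in N (left out, the last holds). Time passes only in rows, so rows that do not move let the fingers close. It gives the time, the measured TCP pose, the force and the opening at its end, in the units of the state.
- ctrl.observe(): the state, without advancing time (a new reading comes with each control period).
- imaging.read_camera(name): name is "side" or "top" or "wrist"; returns (picture, depth): 400x640x3 uint8, blue, green, red; 400x640 float32, m along the optical axis (not along the pixel's ray), 0 where there is no reading.
- imaging.get_calibration(name): a dict with "vfov" (degrees; the focal length in pixels is half the picture's height over the tangent of half this angle, whatever the lens; pixels are square), "cx", "cy" (the principal point, pixels), "dist" ([k1, k2, p1, p2, k3] as OpenCV has them; the pictures are not rectified), "xyz" and "rotation" of the camera in the world. Camera axes: x right, y up, looking along -z (the intrinsics and any distortion apply to the point x, -y, -z); pixel columns grow to the right and rows downward; lengths in m; the calibration is good to about 2 mm. A picture is of the moment at which its call begins: read the wrist's pose just before it. get_calibration takes no time and is no camera call; for the wrist camera it gives the pose at the moment of the call.
- ctrl.hand_in(): hands the job in, once; it reports no verdict.
The state is a dict: "t": time; "joint_pos": joint angles; "joint_vel": joint speeds; "joint_efforts": joint torques, N m; "ee_pos": TCP position; "ee_rot": TCP orientation; "force": force on the tool from outside, world axes, zero at the start; "wrist_torque": the same for the moment, N m; "finger_gap": finger opening in m.
Only numpy, scipy, OpenCV 4.12 (cv2) and the standard library are available. Lean on these libraries where they do the work, as an engineer would, in place of code of your own. Each camera call takes 0.05 s, during which the arm holds its last target.

### The job

The blue gel tray lies loose between the two end stops of the grey casting frame. Stand the yellow spacer upright on the frame's floor in the gap beside the tray that is already wide enough for it, roughly centred along the gap, and let go of it; do not force it into the narrow gap. Then push the tray firmly along the frame until tray, spacer and white stop are flush with no gaps, and finish while still holding the tray pressed there with the gripper fingers, not touching the spacer, and leaving everything else on the bench where it is.

Things in the scene. Friction and masses are not known exactly. Their poses are not given: they have to be found in the camera images.
- spacer_centre (a point): the yellow spacer to use, standing upright on the bench: a body 80 mm long (own x) x 20 mm thick (own y) x 24 mm high, with a grip tab on top at its middle, 30 mm (x) x 12 mm (y), rising to 60 mm above its underside. Point on its axis 30 mm above its underside; z up. 0.1 to 0.16 kg. The two ends are alike.
- tray_centre (a point): the blue gel tray lying loose on the frame's floor: open-topped, 104 mm (own x) x 130 mm (own y) x 24 mm high outside, walls and floor 4 mm, with a 4 mm dividing wall as high as the outer walls across its middle (along own x, at y = 0); both halves are empty, each 96 x 59 mm inside. Point at its middle, 12 mm above its underside; z up. 0.2 to 0.4 kg; a few newtons slide it along y between the frame's guide walls (3 mm play each side).
- frame: the grey casting frame, fixed to the bench: base plate 122 mm (x) x 250 mm (y), 4 mm thick, with a guide wall 6 mm thick along each long side (inner faces 55 mm from the middle, 20 mm above the bench), its y ends open. Origin on the bench under its middle; z up; the tray can slide along its y; the stops stand 100 mm either way.
- thin_stop: the white end stop, fixed on the frame's base plate near one end (either end): 104 mm (x) x 16 mm (y) x 24 mm high, two steel screw heads on top. Origin at the centre of its underside, 4 mm above the bench; axes parallel to the frame's. The gap between it and the tray starts 24 to 30 mm wide: this is the gap that takes the spacer.
- thick_stop: the black end stop, fixed near the other end of the frame: 104 mm (x) x 44 mm (y) x 24 mm high, origin and axes likewise. The gap between it and the tray starts 10 to 16 mm wide: too narrow for the spacer.
- wide_spacer_centre (a point): the other spacer: green, same shape but body 32 mm thick (too thick for either gap); not needed. Point at its centre, 30 mm above its underside; axes as for the yellow one
- tip_box_centre (a point): closed pipette-tip box, grey with white lid, 87 x 122 x 67 mm; bystander. Point at its centre
- bottle_centre (a point): amber reagent bottle with blue cap, 64 mm across, 140 mm tall; bystander. Point at half height
- beaker_centre (a point): white cup, 70 mm across, 85 mm tall; bystander. Point at half height
- marker_centre (a point): orange marker pen with black cap lying flat, 110 x 18 x 14 mm; bystander. Point at its centre
- tube_rack_centre (a point): small white tube rack, 100 x 55 mm, 53 mm tall with its coloured caps; bystander. Point about half-way up
Things that resemble listed ones, but are neither listed nor needed, are in the scene too. Of the things that look like the part that bears tray_centre, take the one that is nearest to the robot's base at the start. There is more than one size of the thin_stop; the one meant has the size given above.

How it is judged:
By the outcome, as a careful person would: the job done as asked, in the order asked, and still so for the second after the job is handed in, while the arm keeps its last pose, push and grip.
It also fails if it takes over 50 s, if anything falls off the work surface, if the arm or the gripper's body presses on something with over 40 N, if the wrist force passes 120 N, or if a joint passes its speed limit or range.

## Working session

There is one attempt and no reset: what is moved stays moved. The work goes in short steps, Python scripts to look and compute and a shell command to move; the robot and the scene stay as the last step left them, time stands still between calls to the robot, and variables do not carry over. Pictures are saved under pics/ and viewed, and the job is handed in when it is done.

```bash
ls; mkdir -p pics; python3 - <<'E'
from bench import ctrl, imaging
import cv2
s=ctrl.observe();print(s)
for n in("top","side","wrist"):
    c=imaging.get_calibration(n);print(n,c)
    p,d=imaging.read_camera(n);cv2.imwrite(f"pics/{n}0.png",p)
    import numpy as np
    np.save(f"pics/{n}0_d.npy",d);print(d.min(),d.max(),(d==0).mean())
E
```

```text
pics
{'t': 0.0, 'joint_pos': array([-1.14292787,  0.46946855, -0.0486062 ,  1.53369059,  0.02409808,
        1.14097749, -0.08231339]), 'joint_vel': array([ 1.08633053e-03, -6.83403604e-05, -7.56453649e-04,  1.98481754e-03,
        1.36738562e-04, -4.60068753e-04,  4.19029267e-04]), 'joint_efforts': array([ 7.40038777e-04, -5.10297310e+01, -4.67755110e-02, -2.37711132e+01,
        1.06636528e-02,  7.57459318e-03, -1.31856007e-05]), 'ee_pos': array([0.29743748, 0.60529048, 0.23024458]), 'ee_rot': array([-3.13963531e+00,  6.40791176e-05,  2.68485166e+00]), 'force': array([ 0.23848983, -0.59855447, -0.88607731]), 'wrist_torque': array([ 0.02449523,  0.05935046, -0.02463649]), 'finger_gap': 0.08517335005978356}
top {'vfov': 57.69329928971135, 'cx': 319.28573810757524, 'cy': 196.56333159277975, 'dist': array([-0.07935262,  0.        ,  0.        ,  0.        ,  0.        ]), 'xyz': array([0.3773431 , 0.00477277, 1.11805992]), 'rotation': array([ 0.15778128,  0.00665598, -1.54540825])}
0.0 2.0577965 0.00421875
side {'vfov': 47.55085110007995, 'cx': 325.04484816530504, 'cy': 205.11078129792105, 'dist': array([-0.07628605,  0.        ,  0.        ,  0.        ,  0.        ]), 'xyz': array([ 0.43100891, -0.84192381,  0.79786337]), 'rotation': array([ 0.86513039,  0.00854611, -0.12284134])}
0.0 3.0674198 0.00414453125
wrist {'vfov': 64.99524246833944, 'cx': 321.2085393999734, 'cy': 198.39387020672072, 'dist': array([-0.00325901,  0.        ,  0.        ,  0.        ,  0.        ]), 'xyz': array([0.22210613, 0.64329725, 0.37291723]), 'rotation': array([-3.32986030e-01,  7.48007400e-04,  1.11334472e+00])}
0.0 0.658067 0.00384375
```

View pics/top0.png

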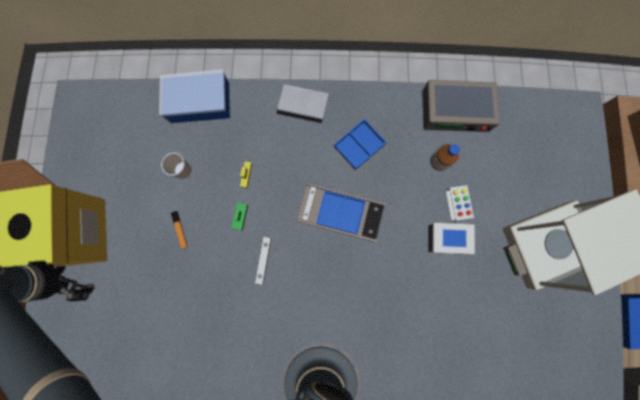

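View pics/side0.png

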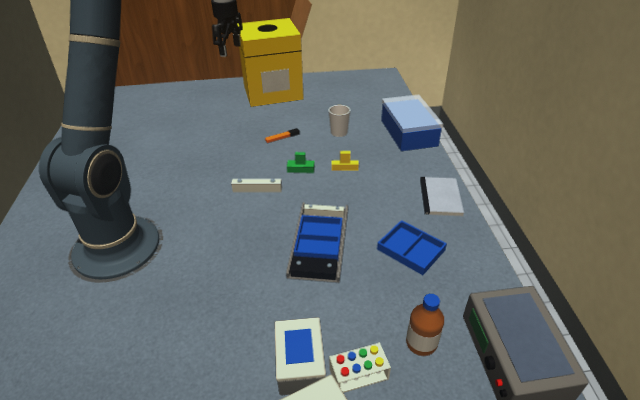

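View pics/wrist0.png

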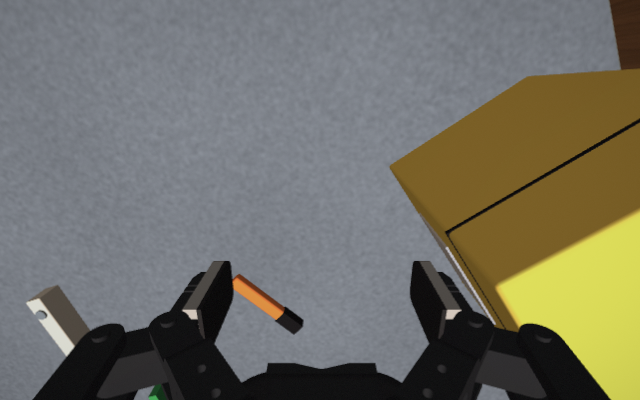

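The top view shows the frame at (340,212), with the white stop at its left end (309,203) and the black one at right (373,221). The yellow spacer is at (245,174), the green one at (240,215), and a decoy tray sits at (360,144). A loose white decoy bar lies at (262,260). Next I'll measure these.

```bash
cat > h.py <<'E'
import numpy as np, cv2
from scipy.spatial.transform import Rotation as R
from bench import ctrl, imaging
def K(c):
    f=200/np.tan(np.radians(c['vfov']/2)); return np.array([[f,0,c['cx']],[0,f,c['cy']],[0,0,1.]])
def rays(c,uv):
    n=cv2.undistortPoints(np.float64(uv).reshape(-1,1,2),K(c),np.array(c['dist'])).reshape(-1,2)
    return np.c_[n[:,0],-n[:,1],-np.ones(len(n))]
def rot(c): return R.from_euler('xyz',c['rotation']).as_matrix()
def plane(c,uv,z):
    d=rays(c,uv)@rot(c).T; o=np.array(c['xyz']); return o+d*((z-o[2])/d[:,2])[:,None]
def depthpts(c,uv,dep):
    return np.array(c['xyz'])+(rays(c,uv)*np.asarray(dep)[:,None])@rot(c).T
def cloud(c,d):
    v,u=np.mgrid[0:400,0:640]; 
    return depthpts(c,np.c_[u.ravel(),v.ravel()],d.ravel()).reshape(400,640,3)
def project(c,P):
    q=(np.atleast_2d(P)-c['xyz'])@rot(c); q=q*[1,-1,-1]
    return cv2.projectPoints(q,np.zeros(3),np.zeros(3),K(c),np.array(c['dist']))[0].reshape(-1,2)
E
python3 - <<'E'
from h import *
masks={'yellow':((20,120,80),(35,255,255)),'green':((45,120,50),(80,255,255)),'blue':((105,150,60),(130,255,255))}
for n in('top','side'):
    p=cv2.imread(f'pics/{n}0.png');d=np.load(f'pics/{n}0_d.npy');c=imaging.get_calibration(n)
    X=cloud(c,d);h=cv2.cvtColor(p,cv2.COLOR_BGR2HSV)
    # bench level
    sel=(d>0)&(abs(X[...,2])<.02)&(h[...,1]<70);print(n,'bench z',np.median(X[sel][:,2]))
    for k,(a,b) in masks.items():
        m=cv2.inRange(h,a,b);_,lab,st,ce=cv2.connectedComponentsWithStats(m)
        for i in range(1,len(st)):
            if 40<st[i,4]<4000:
                P=X[(lab==i)&(d>0)]
                if len(P)==0: continue
                print(n,k,st[i],ce[i].round(1),'med',np.median(P,0).round(4),'z',P[:,2].min().round(3),P[:,2].max().round(3))
    r={'top':(230,140,400,250),'side':(220,140,360,290)}[n]
    cv2.imwrite(f'pics/{n}_crop.png',cv2.resize(p[r[1]:r[3],r[0]:r[2]],None,fx=4 if n=='top' else 4,fy=4,interpolation=cv2.INTER_CUBIC))
E
```

```text
top bench z 0.0013411798687190668
top yellow [241 162  10  25 178] [245.3 174. ] med [0.613  0.2438 0.0268] z 0.012 0.064
top green [232 204  15  25 252] [239.2 216. ] med [0.4843 0.2558 0.0259] z 0.016 0.065
top blue [168 112  60  10 267] [197.4 116.6] med [0.7962 0.4094 0.0395] z 0.012 0.064
top blue [ 335  120   50   48 1262] [359.5 143.9] med [ 0.7264 -0.1063  0.0063] z -0.001 0.031
top blue [449 145  10   9  71] [453.7 149.2] med [ 0.6766 -0.3594  0.1412] z 0.137 0.146
top blue [ 318  192   46   41 1336] [340.5 211.9] med [ 0.5074 -0.0503  0.0097] z 0.003 0.034
top blue [444 231  21  15 302] [454.1 237.8] med [ 0.4321 -0.3777  0.0693] z 0.064 0.074
top blue [627 297  13  52 605] [633.6 321.3] med [ 0.1112 -1.3329 -0.3789] z -0.433 -0.369
side bench z -9.738005761933399e-05
side yellow [332 151  27  19 352] [344.7 162.1] med [0.6167 0.2419 0.0224] z -0.003 0.062
side yellow [370 346   8   9  56] [373.8 349.5] med [ 0.5708 -0.3944  0.0529] z 0.045 0.056
side yellow [375 357   9  10  63] [378.8 361.4] med [ 0.5749 -0.4199  0.0529] z 0.043 0.056
side green [287 152  27  21 397] [300
[... 169 characters left out ...]
8  52] [367.8 364.5] med [ 0.5539 -0.4235  0.053 ] z 0.047 0.056
side blue [382 107  59  44 980] [410.7 135.2] med [0.836  0.3244 0.0378] z 0.002 0.071
side blue [ 294  215   48   44 1766] [318.3 237. ] med [ 0.5064 -0.0486  0.0095] z 0.0 0.031
side blue [ 377  221   69   54 2075] [411.5 246.6] med [ 0.7261 -0.1039  0.0067] z -0.004 0.028
side blue [423 294  17  17 221] [430.9 301.6] med [ 0.6758 -0.3643  0.1395] z 0.126 0.143
side blue [285 329  28  35 874] [298.3 346. ] med [ 0.4326 -0.3787  0.0678] z 0.064 0.071
side blue [348 352   8   9  48] [351.5 355.7] med [ 0.5277 -0.4017  0.0531] z 0.049 0.056
side blue [353 364   8   9  54] [356.2 367.6] med [ 0.5321 -0.4269  0.0529] z 0.049 0.056
```

View pics/top_crop.png

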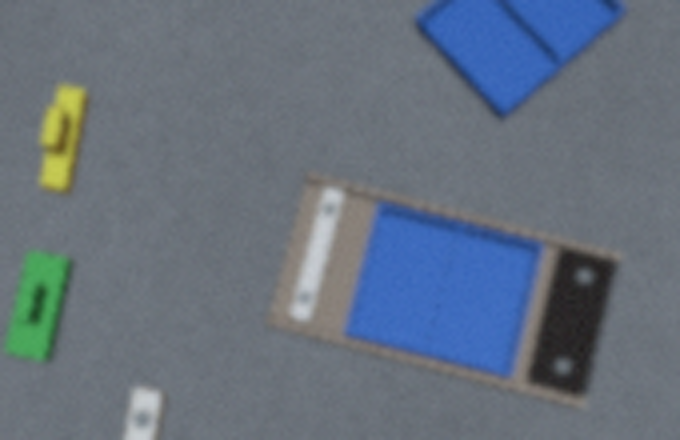

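View pics/side_crop.png

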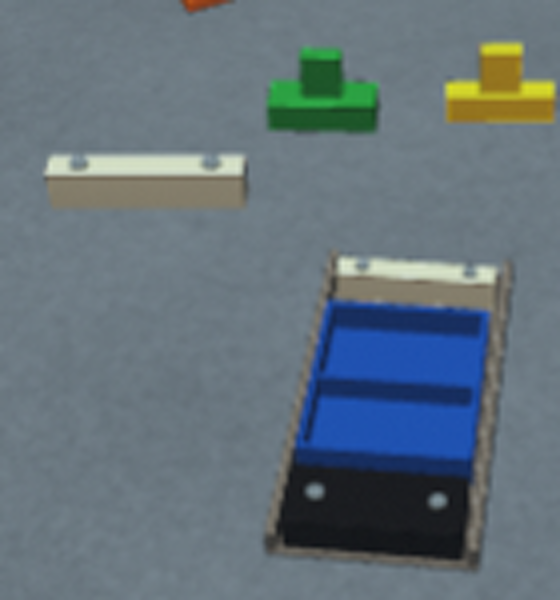

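```bash
python3 - <<'E'
from h import *
def rect(P):
    r=cv2.minAreaRect((P[:,:2]*1000).astype(np.float32)); b=cv2.boxPoints(r)
    e=[b[1]-b[0],b[2]-b[1]]; L=[np.linalg.norm(x) for x in e]; i=int(np.argmax(L)); 
    return np.round(r[0],1),np.round(sorted(L),1),np.degrees(np.arctan2(e[i][1],e[i][0])).round(2)%180
for n in('top','side'):
    p=cv2.imread(f'pics/{n}0.png');d=np.load(f'pics/{n}0_d.npy');c=imaging.get_calibration(n)
    X=cloud(c,d);h=cv2.cvtColor(p,cv2.COLOR_BGR2HSV)
    def roi(x0,x1,y0,y1): return (d>0)&(X[...,0]>x0)&(X[...,0]<x1)&(X[...,1]>y0)&(X[...,1]<y1)
    F=roi(.38,.66,-.22,.12)&(X[...,2]<.06)
    sets={'yellow':(cv2.inRange(h,(20,120,80),(35,255,255))>0)&roi(.55,.7,.18,.3),
     'green':(cv2.inRange(h,(45,120,50),(80,255,255))>0)&roi(.4,.55,.18,.3),
     'tray':(cv2.inRange(h,(105,150,60),(130,255,255))>0)&F,
     'white':(h[...,2]>190)&(h[...,1]<60)&F,'black':(h[...,2]<50)&F}
    for k,m in sets.items():
        m=m.astype(np.uint8);_,lab,st,ce=cv2.connectedComponentsWithStats(m);i=1+np.argmax(st[1:,4]);mm=lab==i
        v,u=np.nonzero(mm)
        zt={'yellow':.024,'green':.024}.get(k,.028)
        Pp=plane(c,np.c_[u,v],zt)
        print(n,k,len(u),'plane',rect(Pp),'cloudmed',np.median(X[mm],0).round(4),'ztop',np.percentile(X[mm][:,2],90).round(3))
E
```

```text
top yellow 178 plane (array([616.4, 248.9]), array([25.9, 77.1], dtype=float32), np.float32(172.12)) cloudmed [0.613  0.2438 0.0268] ztop 0.061
top green 250 plane (array([485.7, 258.4]), array([31.4, 75.7], dtype=float32), np.float32(169.26)) cloudmed [0.4843 0.2558 0.0259] ztop 0.06
top tray 1330 plane (array([505.8, -49. ]), array([100.7, 122.7], dtype=float32), np.float32(76.65)) cloudmed [ 0.5074 -0.0503  0.0097] ztop 0.018
top white 62 plane (array([529.8,  47.6]), array([10.2, 57.1], dtype=float32), np.float32(165.17)) cloudmed [0.5281 0.0474 0.0294] ztop 0.033
top black 340 plane (array([ 483.3, -145.7]), array([37.9, 98.9], dtype=float32), np.float32(166.12)) cloudmed [ 0.4831 -0.1442  0.0292] ztop 0.032
side yellow 342 plane (array([620. , 259.2]), array([77.2, 93.7], dtype=float32), np.float32(82.3)) cloudmed [0.6169 0.2417 0.0225] ztop 0.055
side green 386 plane (array([487.6, 267.1]), array([ 77.9, 103.1], dtype=float32), np.float32(82.26)) cloudmed [0.486  0.2522 0.0229] ztop 0.054
side tray 1758 plane (array([505.2, -55.4]), array([103.9, 142.9], dtype=float32), np.float32(76.76)) cloudmed [ 0.5064 -0.0486  0.0095] ztop 0.026
side white 84 plane (array([533. ,  46.7]), array([14.5, 65.8], dtype=float32), np.float32(166.53)) cloudmed [0.5316 0.0482 0.0269] ztop 0.029
side black 886 plane (array([ 481.7, -155.5]), array([ 60.6, 104.7], dtype=float32), np.float32(166.59)) cloudmed [ 0.4826 -0.1556  0.0264] ztop 0.029
```

```bash
cat >> h.py <<'E'
def go(target,yaw_deg):
    """print tool-axis shift, and world->tool turn z (pointing straight down) from measured pose"""
    s=ctrl.observe();r=R.from_euler('xyz',s['ee_rot']);dw=np.array(target)-s['ee_pos']
    rt=R.from_euler('xyz',[np.pi,0,np.radians(yaw_deg)])
    print('t',round(s['t'],2),'pos',s['ee_pos'].round(4),'yaw',np.degrees(s['ee_rot']).round(2),'F',s['force'].round(1),'gap',round(s['finger_gap'],4))
    print('shift now-axes',r.inv().apply(dw).round(4),'final-axes',rt.inv().apply(dw).round(4),'turn deg',np.degrees((r.inv()*rt).as_rotvec()).round(2))
def wristcam_at(pos,yaw_deg):
    """predicted wrist calibration for a TCP pose"""
    s=ctrl.observe();c=dict(imaging.get_calibration('wrist'))
    r0=R.from_euler('xyz',s['ee_rot']);r1=R.from_euler('xyz',[np.pi,0,np.radians(yaw_deg)])
    q=r1*r0.inv();c['xyz']=np.array(pos)+q.apply(np.array(c['xyz'])-s['ee_pos'])
    c['rotation']=(q*R.from_euler('xyz',c['rotation'])).as_euler('xyz');return c
E
python3 - <<'E'
from h import *
T=np.array([.6155,.2445,.03])
for z in(.13,.16,.2,.23):
  for dx in (0,.05,):
    yaw=172
    t=np.array([np.cos(np.radians(yaw)),np.sin(np.radians(yaw)),0])
    c=wristcam_at([T[0],T[1],z]+t*dx,yaw);print(z,dx,project(c,T).round(0))
go([.6155,.2445,.2],172)
E
```

```text
0.13 0 [[320. 199.]]
0.13 0.05 [[320. 253.]]
0.16 0 [[320. 188.]]
0.16 0.05 [[320. 238.]]
0.2 0 [[320. 177.]]
0.2 0.05 [[320. 221.]]
0.23 0 [[320. 170.]]
0.23 0.05 [[320. 211.]]
t 0.15 pos [0.2975 0.6054 0.2305] yaw [-179.91    0.    153.83] F [ 0.2 -0.1  0. ] gap 0.0854
shift now-axes [-0.4446 -0.1836  0.0308] final-axes [-0.3651 -0.3132  0.0305] turn deg [-9.000e-02 -1.000e-02 -1.817e+01]
```

```bash
python3 -m jog '-0.03 -0.012 0 0 0 0 0.0854;-0.037 -0.0155 0.002 0 0 0 0.0854;-0.037 -0.0155 0.003 0 0 0 0.0854;-0.037 -0.0155 0.004 0 0 0 0.0854;-0.037 -0.0155 0.006 0 0 0 0.0854'; python3 -m jog '-0.037 -0.0155 0.006 0 0 0 0.0854;-0.037 -0.0155 0.006 0 0 0 0.0854;-0.037 -0.0155 0.006 0 0 0 0.0854;-0.037 -0.0155 0.006 0 0 0 0.0854;-0.037 -0.0155 0.006 0 0 0 0.0854';python3 -m jog '-0.037 -0.0155 0.006 0 0 0 0.0854;-0.037 -0.0155 0.006 0 0 0 0.0854;-0.008 -0.0011 0.006 0 0 -6.1 0.0854;0 0 0.006 0 0 -6.1 0.0854;0 0 0 0 0 -6 0.0854'; python3 -m jog '0 0 0 0 0 0 0.05'
python3 - <<'E'
from h import *
go([.6155,.2445,.16],172)
c=imaging.get_calibration('wrist');p,d=imaging.read_camera('wrist');cv2.imwrite('pics/w1.png',p);np.save('pics/w1_d.npy',d)
import pickle;pickle.dump(c,open('pics/w1.pkl','wb'))
E
```

```text
t: 0.57
ee_pos: [0.4258, 0.4595, 0.2164]
ee_rot: [3.141, 0.0, 2.685]
force: [0.6, -0.1, 0.6]
finger_gap: 0.0857
t: 0.98
ee_pos: [0.5575, 0.308, 0.1859]
ee_rot: [-3.141, -0.0, 2.685]
force: [-0.7, 0.6, -0.4]
finger_gap: 0.0855
t: 1.4
ee_pos: [0.6161, 0.2426, 0.1603]
ee_rot: [-3.14, -0.003, 3.005]
force: [-1.2, -0.1, -0.6]
finger_gap: 0.0853
t: 1.48
ee_pos: [0.6158, 0.2441, 0.1612]
ee_rot: [-3.141, -0.002, 3.003]
force: [0.1, -0.0, -0.1]
finger_gap: 0.0755
t 1.48 pos [0.6158 0.2441 0.1612] yaw [-1.7997e+02 -1.0000e-01  1.7207e+02] F [ 0.1 -0.  -0.1] gap 0.0755
shift now-axes [0.0004 0.0004 0.0012] final-axes [0.0004 0.0004 0.0012] turn deg [-0.03 -0.1   0.07]
```

View pics/w1.png

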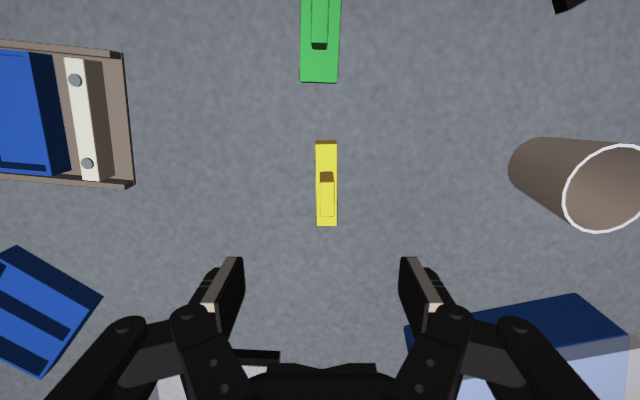

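The wrist view is centred on the yellow spacer, which spans (316..338, 141..226) with its tab at (327,190). Now refining its pose.

```bash
python3 - <<'E'
from h import *
import pickle
c=pickle.load(open('pics/w1.pkl','rb'));p=cv2.imread('pics/w1.png');d=np.load('pics/w1_d.npy')
h=cv2.cvtColor(p,cv2.COLOR_BGR2HSV);m=cv2.inRange(h,(20,120,60),(35,255,255))
_,lab,st,ce=cv2.connectedComponentsWithStats(m);i=1+np.argmax(st[1:,4]);print(st[i],ce[i])
X=cloud(c,d)
mm=lab==i;Z=X[...,2]
print('z hist',np.histogram(Z[mm],bins=np.arange(-.01,.08,.005)))
for nm,lo,hi,zt in(('body',.018,.030,.024),('tab',.053,.068,.060)):
    q=mm&(Z>lo)&(Z<hi);v,u=np.nonzero(q)
    P=plane(c,np.c_[u,v],zt)
    r=cv2.minAreaRect((P[:,:2]*1000).astype(np.float32));print(nm,len(u),r, 'median z',np.median(Z[q]).round(4))
    cen=np.array(r[0])/1000
    print(cv2.boxPoints(r).round(1).tolist())
E
```

```text
[ 315  140   22   86 1794] [325.95206243 182.47714604]
z hist (array([  0,   3,  11,  19,  17,  15, 988, 105,  22,  17,  20,  22,  25,
       251, 274,   0,   0]), array([-0.01 , -0.005,  0.   ,  0.005,  0.01 ,  0.015,  0.02 ,  0.025,
        0.03 ,  0.035,  0.04 ,  0.045,  0.05 ,  0.055,  0.06 ,  0.065,
        0.07 ,  0.075]))
body 1105 ((616.5785522460938, 248.96768188476562), (19.10428810119629, 79.71209716796875), 82.91181945800781) median z 0.024
[[575.7999877929688, 244.39999389648438], [655.0, 234.60000610351562], [657.2999877929688, 253.5], [578.2000122070312, 263.3999938964844]]
tab 536 ((616.1653442382812, 249.65711975097656), (11.707780838012695, 30.37346649169922), 82.02754974365234) median z 0.06
[[600.2999877929688, 246.0], [630.4000244140625, 241.8000030517578], [632.0, 253.3000030517578], [601.9000244140625, 257.6000061035156]]
```

```bash
python3 - <<'E'
from h import *
go([.6163,.2493,.031],172.6)
E
python3 -m jog '0.0 -0.005 0.03 0 0 -0.5 0.045;0 0 0.035 0 0 0 0.045;0 0 0.03 0 0 0 0.045;0 0 0.015 0 0 0 0.045;0 0 0 0 0 0 0.045' 30
python3 - <<'E'
from h import *
go([.6163,.2493,.031],172.6)
c=imaging.get_calibration('wrist');p,d=imaging.read_camera('wrist');cv2.imwrite('pics/w2.png',p)
E
```

```text
t 1.53 pos [0.6159 0.2445 0.1617] yaw [-1.8000e+02 -6.0000e-02  1.7189e+02] F [0.5 0.3 1.2] gap 0.0687
shift now-axes [1.000e-04 4.800e-03 1.307e-01] final-axes [0.0002 0.0048 0.1307] turn deg [-0.   -0.06 -0.71]
t: 1.95
ee_pos: [0.6124, 0.239, 0.0482]
ee_rot: [-3.137, -0.007, 3.01]
force: [-0.6, -1.3, -0.0]
finger_gap: 0.045
t 1.95 pos [0.6124 0.239  0.0482] yaw [-179.76   -0.38  172.43] F [-0.6 -1.3 -0. ] gap 0.045
shift now-axes [-0.0026  0.0108  0.0171] final-axes [-0.0026  0.0108  0.0172] turn deg [-0.24 -0.38 -0.17]
```

View pics/w2.png

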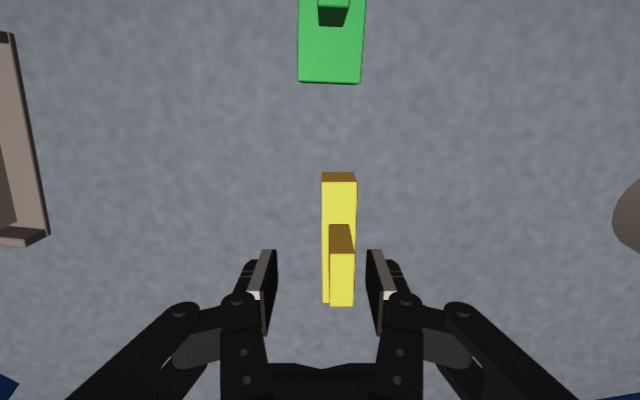

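The pads straddle the tab at (341,265), but the jaw midline at about x=321 sits too far left. I got the sign of the y shift wrong. Correcting before going down.

```bash

python3 -m jog '-0.0026 0.0108 0 0 0 0 0.045;0 0 0.006 0 0 0 0.045;0 0 0.006 0 0 0 0.045;0 0 0.005 0 0 0 0.045;0 0 0 0 0 0 0.045'
python3 - <<'E'
from h import *
go([.6163,.2493,.031],172.6)
c=imaging.get_calibration('wrist');p,d=imaging.read_camera('wrist');cv2.imwrite('pics/w3.png',p)
E
```

```text
t: 2.42
ee_pos: [0.6187, 0.2499, 0.0344]
ee_rot: [-3.141, -0.001, 3.011]
force: [0.6, 0.1, 0.5]
finger_gap: 0.0451
t 2.42 pos [0.6187 0.2499 0.0344] yaw [-1.7995e+02 -8.0000e-02  1.7252e+02] F [0.6 0.1 0.5] gap 0.0451
shift now-axes [ 0.0023 -0.0009  0.0034] final-axes [ 0.0023 -0.0009  0.0034] turn deg [-0.05 -0.08 -0.08]
```

View pics/w3.png

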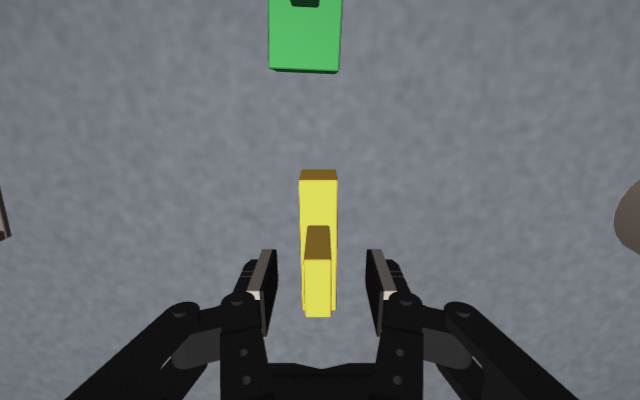

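The tab is now at (318,285), between the pads at 277 and 366 and nearly centred. Small nudge, then close.

```bash

python3 -m jog '0.002 -0.001 0.003 0 0 0 0.045;0 0 0 0 0 0 0.03;0 0 0 0 0 0 0;0 0 0 0 0 0 0;0 0 0 0 0 0 0' 30
python3 -m jog '0 0 0 0 0 0 0;0 0 0 0 0 0 0;0 0 0 0 0 0 0' 
python3 - <<'E'
from h import *
go([.6163,.2493,.031],172.6)
c=imaging.get_calibration('wrist');p,d=imaging.read_camera('wrist');cv2.imwrite('pics/w4.png',p)
E
```

```text
t: 2.88
ee_pos: [0.6173, 0.2494, 0.0324]
ee_rot: [3.141, 0.0, 3.011]
force: [-0.5, -0.6, -0.2]
finger_gap: 0.0109
t: 3.13
ee_pos: [0.6173, 0.2494, 0.0324]
ee_rot: [3.142, 0.0, 3.011]
force: [-0.3, -0.0, 1.0]
finger_gap: 0.0114
t 3.13 pos [0.6173 0.2494 0.0324] yaw [180.     0.   172.52] F [-0.3 -0.   1. ] gap 0.0114
shift now-axes [ 0.001  -0.0002  0.0014] final-axes [ 0.001  -0.0002  0.0014] turn deg [ 0.    0.   -0.08]
```

View pics/w4.png

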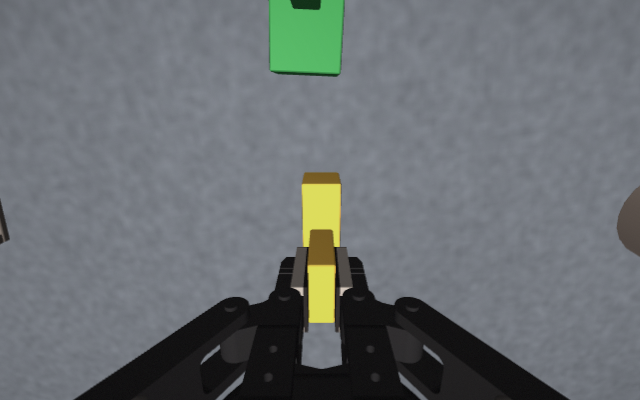

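The tab is held, with the opening at 11.4 mm. Lifting and moving over the frame to look.

```bash

python3 -m jog '0 0 -0.02 0 0 0 0;0 0 -0.035 0 0 0 0;0 0 -0.035 0 0 0 0;0 0 -0.025 0 0 0 0;0 0 0 0 0 0 0' 40
python3 - <<'E'
from h import *
go([.582,.012,.15],166.6)
E
```

```text
t: 3.6
ee_pos: [0.6208, 0.2511, 0.154]
ee_rot: [3.135, 0.01, 3.011]
force: [1.1, 0.2, -1.2]
finger_gap: 0.0114
t 3.6 pos [0.6208 0.2511 0.154 ] yaw [179.63   0.57 172.52] F [ 1.1  0.2 -1.2] gap 0.0114
shift now-axes [ 0.0074 -0.2421  0.0024] final-axes [-0.0176 -0.2416  0.004 ] turn deg [0.4  0.55 5.92]
```

```bash

python3 -m jog '0.001 -0.03 0 0 0 0 0;0.001 -0.038 0 0 0 0 0;0.001 -0.038 0 0 0 0 0;0.001 -0.038 0 0 0 0 0;0.001 -0.038 0 0 0 0 0' 40
python3 -m jog '0.001 -0.038 0 0 0 0 0;0.001 -0.022 0 0 0 0 0;0 0 0 0 0 3 0;0 0 0 0 0 3 0;0 0 0 0 0 0 0' 40
python3 -m jog '0 0 0 0 0 0 0;0 0 0 0 0 0 0'
python3 - <<'E'
from h import *
go([.582,.012,.15],166.6)
c=imaging.get_calibration('wrist');p,d=imaging.read_camera('wrist');cv2.imwrite('pics/w5.png',p);np.save('pics/w5_d.npy',d)
import pickle;pickle.dump(c,open('pics/w5.pkl','wb'))
E
```

```text
t: 4.02
ee_pos: [0.5876, 0.0681, 0.1466]
ee_rot: [-3.141, -0.001, 3.012]
force: [0.4, -0.2, -0.2]
finger_gap: 0.0114
t: 4.43
ee_pos: [0.5783, 0.0097, 0.1467]
ee_rot: [-3.141, -0.001, 2.904]
force: [-0.3, 0.3, -0.6]
finger_gap: 0.0111
t: 4.6
ee_pos: [0.5787, 0.011, 0.1469]
ee_rot: [3.142, -0.001, 2.908]
force: [-0.3, 0.4, -1.2]
finger_gap: 0.0113
t 4.6 pos [0.5787 0.011  0.1469] yaw [ 1.8000e+02 -4.0000e-02  1.6664e+02] F [-0.3  0.4 -1.2] gap 0.0113
shift now-axes [-0.003   0.0018 -0.0031] final-axes [-0.003   0.0018 -0.0031] turn deg [ 0.   -0.04  0.04]
```

View pics/w5.png

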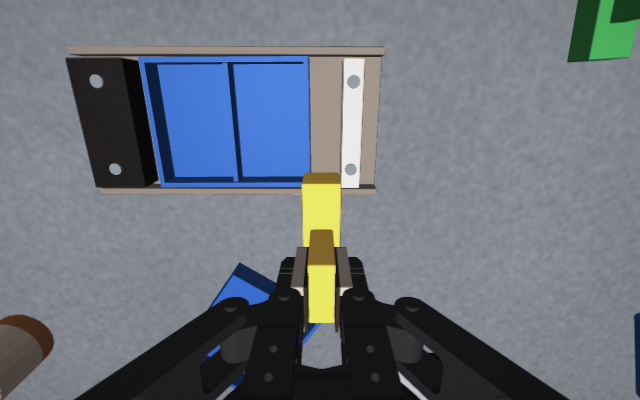

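The frame is clear above the held spacer. The gap floor spans about x=309–343 at rows 60–185, with the tray to its left and the white stop to its right. Now measuring the gap in the same picture as the held spacer.

```bash
python3 - <<'E'
from h import *
import pickle
c=pickle.load(open('pics/w5.pkl','rb'));p=cv2.imread('pics/w5.png');d=np.load('pics/w5_d.npy')
h=cv2.cvtColor(p,cv2.COLOR_BGR2HSV);X=cloud(c,d)
s=ctrl.observe();r=R.from_euler('xyz',s['ee_rot']);o=s['ee_pos']
def comp(m,lo,hi):
    m=(m&(d>0)&(X[...,2]>lo)&(X[...,2]<hi)).astype(np.uint8)
    _,lab,st,ce=cv2.connectedComponentsWithStats(m);i=1+np.argmax(st[1:,4]);return lab==i
rows=np.arange(400)[:,None]*np.ones((1,640))
W=comp((h[...,1]<50)&(h[...,2]>170)&(rows<195),.02,.04)
B=comp((cv2.inRange(h,(100,120,60),(130,255,255))>0)&(rows<195),-.01,.045)
K_=comp((h[...,2]<60)&(rows<195),.02,.04)
for nm,m,z in(('white',W,.028),('tray',B,.028),('black',K_,.028)):
    v,u=np.nonzero(m);P=plane(c,np.c_[u,v],z);rc=cv2.minAreaRect((P[:,:2]*1000).astype(np.float32));print(nm,len(u),rc,np.median(X[m],0).round(4))
# edges facing the gap: per row, rightmost tray col, leftmost white col (rows seen in both), sub-row lines, in tool axes
def edge(m,right,z):
    q=[]
    for y in range(72,170):
        x=np.nonzero(m[y])[0]
        if len(x): q.append((x.max()+.5 if right else x.min()-.5,y))
    P=plane(c,q,z); L=r.inv().apply(P-o)   # tool axes
    a=np.polyfit(L[:,0],L[:,1],1); print('edge',len(q),'resid',np.std(np.polyval(a,L[:,0])-L[:,1]).round(5));return a
at=edge(B,True,.028);aw=edge(W,False,.028)
print('tray edge slope deg',np.degrees(np.arctan(at[0])),'white',np.degrees(np.arctan(aw[0])))
v,u=np.nonzero(B|W);Lx=r.inv().apply(plane(c,np.c_[u,v],.028)-o)
for x in np.arange(.02,.12,.02): print(x,np.polyval(at,x).round(4),np.polyval(aw,x).round(4),'gap',(np.polyval(aw,x)-np.polyval(at,x)).round(4))
print('x ext tray',np.percentile(r.inv().apply(plane(c,np.argwhere(B)[:,::-1],.028)-o)[:,0],[0,100]),'white',np.percentile(r.inv().apply(plane(c,np.argwhere(W)[:,::-1],.028)-o)[:,0],[0,100]))
# held spacer
Y=(cv2.inRange(h,(20,120,60),(35,255,255))>0)
for nm,zc in(('bodytop',o[2]-.0324+.024),('tabtop',o[2]-.0324+.060)):
    m=comp(Y,zc-.004,zc+.004);v,u=np.nonzero(m);L=r.inv().apply(plane(c,np.c_[u,v],zc)-o)
    rc=cv2.minAreaRect((L[:,:2]*1000).astype(np.float32));print(nm,len(u),rc,L[:,0].min(),L[:,0].max())
E
```

```text
white 2308 ((530.3003540039062, 48.930137634277344), (15.78840446472168, 102.99114990234375), 76.48595428466797) [0.5261 0.0499 0.028 ]
tray 19155 ((506.2546691894531, -47.99510955810547), (130.369140625, 104.31550598144531), 76.84060668945312) [ 0.5023 -0.048   0.0082]
black 7235 ((484.6186828613281, -142.50193786621094), (48.39249038696289, 103.12651824951172), 76.4180908203125) [ 0.4799 -0.1422  0.0277]
edge 98 resid 0.00024
edge 98 resid 0.00026
tray edge slope deg -0.04059187151635895 white 0.14745943945686957
0.02 -0.009 0.0178 gap 0.0268
0.04 -0.009 0.0178 gap 0.0268
0.06 -0.009 0.0179 gap 0.0269
0.08 -0.009 0.0179 gap 0.027
0.1 -0.0091 0.018 gap 0.027
x ext tray [0.00442003 0.10878525] white [0.00429223 0.10726017]
bodytop 2122 ((23.14104461669922, 0.5849685668945312), (36.219764709472656, 19.599712371826172), 0.0425126813352108) 0.005024013804887277 0.04125612199942997
tabtop 1678 ((1.6509599685668945, 0.561394214630127), (31.570770263671875, 11.889089584350586), 0.05623152479529381) -0.01413968407391441 0.017440801140201082
```

The gap is 26.9 mm wide and parallel to the jaws. I need a shift of about +55 mm in tool x and +3.8 mm in y.

```bash

python3 -m jog '0.02 0.0038 0 0 0 0 0;0.025 0 0.02 0 0 0 0;0.01 0 0.02 0 0 0 0;0 0 0.02 0 0 0 0;0 0 0 0 0 0 0' 40
python3 -m jog '0 0 0 0 0 0 0;0 0 0 0 0 0 0'
python3 - <<'E'
from h import *
r=R.from_euler('xyz',[np.pi,0,np.radians(166.6)])
t=np.array([.5787,.0110,.1469])+r.apply([.055,.0038,0]);print(t)
go([t[0],t[1],.037],166.6)
c=imaging.get_calibration('wrist');p,d=imaging.read_camera('wrist');cv2.imwrite('pics/w6.png',p);np.save('pics/w6_d.npy',d)
import pickle;pickle.dump(c,open('pics/w6.pkl','wb'))
E
```

```text
t: 5.07
ee_pos: [0.5229, 0.0274, 0.0842]
ee_rot: [-3.139, -0.007, 2.909]
force: [-0.4, 0.0, -0.9]
finger_gap: 0.0112
t: 5.23
ee_pos: [0.5275, 0.0271, 0.0882]
ee_rot: [3.141, 0.002, 2.907]
force: [0.7, 0.8, -0.7]
finger_gap: 0.0111
[0.52607797 0.02744268 0.1469    ]
t 5.23 pos [0.5275 0.0271 0.0882] yaw [1.7996e+02 1.0000e-01 1.6654e+02] F [ 0.7  0.8 -0.7] gap 0.0111
shift now-axes [ 0.0016 -0.      0.0512] final-axes [0.0015 0.     0.0512] turn deg [ 0.04  0.1  -0.06]
```

View pics/w6.png

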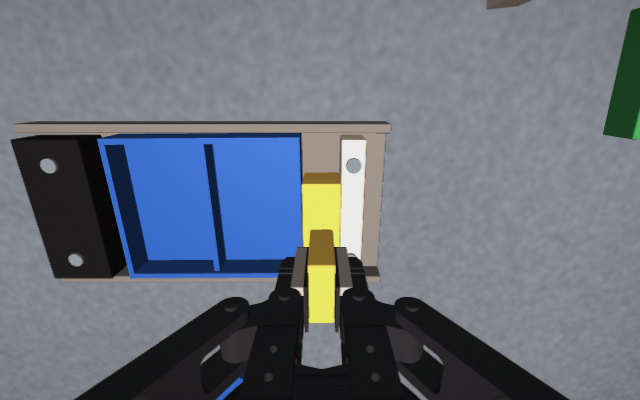

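The spacer is above the gap and parallel to it (body cols 303–341). Checking the offset numerically before going in.

```bash
cat > gap.py <<'E'
import sys,pickle
from h import *
def run(tag,y0,y1,z0=.0324):
    c=pickle.load(open(f'pics/{tag}.pkl','rb'));p=cv2.imread(f'pics/{tag}.png');d=np.load(f'pics/{tag}_d.npy')
    h=cv2.cvtColor(p,cv2.COLOR_BGR2HSV);X=cloud(c,d)
    s=ctrl.observe();r=R.from_euler('xyz',s['ee_rot']);o=s['ee_pos']
    W=(h[...,1]<50)&(h[...,2]>170);B=cv2.inRange(h,(100,120,60),(130,255,255))>0
    zc=o[2]-z0+.024;Y=(cv2.inRange(h,(20,120,60),(35,255,255))>0)&(abs(X[...,2]-zc)<.005)
    def edge(m,right,z,rows,lo=200,hi=400):
        q=[]
        for y in range(*rows):
            x=np.nonzero(m[y,lo:hi])[0]
            if len(x)>5:q.append((lo+(x.max()+.5 if right else x.min()-.5),y))
        L=r.inv().apply(plane(c,q,z)-o);a=np.polyfit(L[:,0],L[:,1],1);return np.median(L[:,1]).round(4),np.degrees(a[0]).round(2),len(q)
    print('tray',edge(B,True,.028,(y0,y1)),'white',edge(W,False,.028,(y0,y1)))
    yy=np.nonzero(Y.sum(1)>10)[0];print('spacer',edge(Y,False,zc,(yy.min()+3,yy.min()+40)),edge(Y,True,zc,(yy.min()+3,yy.min()+40)),yy.min())
if __name__=='__main__': run(sys.argv[1],int(sys.argv[2]),int(sys.argv[3]))
E
python3 gap.py w6 145 240
```

```text
tray (np.float64(-0.0132), np.float64(0.37), 95) white (np.float64(0.014), np.float64(-0.22), 95)
spacer (np.float64(-0.0093), np.float64(-0.55), 37) (np.float64(0.0104), np.float64(0.83), 37) 181
```

```bash

python3 -m jog '0.0015 0 0.012 0 0 0 0;0 0 0.012 0 0 0 0;0 0 0.01 0 0 0 0;0 0 0 0 0 0 0;0 0 0 0 0 0 0' 40
python3 -m jog '0 0 0.006 0 0 0 0;0 0 0.005 0 0 0 0;0 0 0.003 0 0 0 0;0 0 0 0 0 0 0;0 0 0 0 0 0 0' 40
python3 - <<'E'
from h import *
go([.526,.0274,.0364],166.6)
E
```

```text
t: 5.7
ee_pos: [0.5251, 0.0272, 0.0534]
ee_rot: [3.142, 0.0, 2.906]
force: [0.9, -0.5, -1.2]
finger_gap: 0.0112
t: 6.12
ee_pos: [0.5247, 0.0273, 0.0391]
ee_rot: [-3.142, -0.0, 2.906]
force: [-0.1, 0.3, -0.5]
finger_gap: 0.0113
t 6.12 pos [0.5247 0.0273 0.0391] yaw [-1.8000e+02 -2.0000e-02  1.6653e+02] F [-0.1  0.3 -0.5] gap 0.0113
shift now-axes [-0.0013  0.0004  0.0027] final-axes [-0.0013  0.0004  0.0027] turn deg [-0.   -0.02 -0.07]
```

```bash

python3 -m jog '0 0 0.0015 0 0 0 0;0 0 0.001 0 0 0 0;0 0 0 0 0 0 0' 40
python3 -m jog '0 0 0.0008 0 0 0 0;0 0 0 0 0 0 0' 40
python3 - <<'E'
from h import *
go([.526,.0274,.0364],166.6)
c=imaging.get_calibration('wrist');p,d=imaging.read_camera('wrist');cv2.imwrite('pics/w7.png',p)
E
```

```text
t: 6.37
ee_pos: [0.5248, 0.0273, 0.0367]
ee_rot: [3.142, -0.0, 2.906]
force: [0.0, 0.4, -0.7]
finger_gap: 0.0113
t: 6.53
ee_pos: [0.5249, 0.0273, 0.0363]
ee_rot: [3.141, 0.0, 2.906]
force: [-0.8, 0.5, 2.0]
finger_gap: 0.0112
t 6.53 pos [0.5249 0.0273 0.0363] yaw [1.7999e+02 1.0000e-02 1.6652e+02] F [-0.8  0.5  2. ] gap 0.0112
shift now-axes [-0.001   0.0004 -0.0001] final-axes [-0.001   0.0004 -0.0001] turn deg [ 0.01  0.01 -0.08]
```

View pics/w7.png

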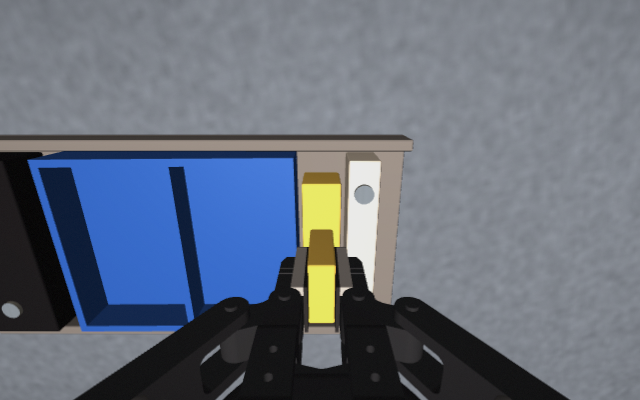

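The spacer stands in the gap (cols 303–341, between tray edge 297 and stop 347), with light contact of about 2 N. Releasing and lifting.

```bash

python3 -m jog '0 0 0 0 0 0 0.04;0 0 0 0 0 0 0.04;0 0 0 0 0 0 0.04;0 0 0 0 0 0 0.04' 
python3 -m jog '0 0 -0.015 0 0 0 0.04;0 0 -0.03 0 0 0 0.04;0 0 -0.03 0 0 0 0.04;0 0 -0.03 0 0 0 0.04;0 0 0 0 0 0 0.04' 
python3 -m jog '0 0 0 0 0 0 0;0 0 0 0 0 0 0' 
python3 - <<'E'
from h import *
go([.526,.0274,.14],166.6)
c=imaging.get_calibration('wrist');p,d=imaging.read_camera('wrist');cv2.imwrite('pics/w8.png',p);np.save('pics/w8_d.npy',d)
import pickle;pickle.dump(c,open('pics/w8.pkl','wb'))
E
```

```text
t: 6.92
ee_pos: [0.5248, 0.0273, 0.0359]
ee_rot: [3.142, 0.0, 2.906]
force: [-0.4, 0.1, 0.8]
finger_gap: 0.0402
t: 7.33
ee_pos: [0.5287, 0.0276, 0.1466]
ee_rot: [3.138, 0.01, 2.906]
force: [1.2, 0.7, 0.8]
finger_gap: 0.0403
t: 7.5
ee_pos: [0.5243, 0.0273, 0.1406]
ee_rot: [-3.141, -0.001, 2.906]
force: [-0.3, 0.4, -0.9]
finger_gap: 0.0168
t 7.5 pos [0.5243 0.0273 0.1406] yaw [-1.7999e+02 -4.0000e-02  1.6653e+02] F [-0.3  0.4 -0.9] gap 0.0168
shift now-axes [-0.0017  0.0005  0.0006] final-axes [-0.0017  0.0005  0.0006] turn deg [-0.01 -0.04 -0.07]
```

View pics/w8.png

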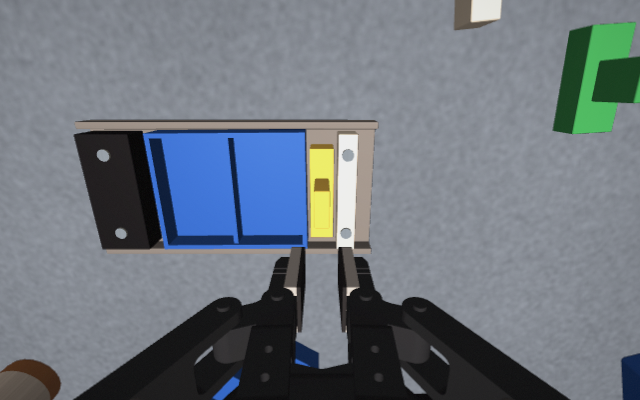

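The spacer stands upright and free at (322,192), between tray edge 307 and stop 338. Next: go over the tray's far half with the fingers shut.

```bash
python3 gap.py w8 140 235; python3 - <<'E'
from h import *
go([.4990,-.0786,.05],166.5)
E
python3 -m jog '0 -0.035 0 0 0 0 0;0 -0.04 0 0 0 0 0;0 -0.034 0 0 0 0 0;0 0 0 0 0 0 0;0 0 0 0 0 0 0' 80
python3 -m jog '0 0 0.03 0 0 0 0;0 0 0.035 0 0 0 0;0 0 0.015 0 0 0 0;0 0 0 0 0 0 0;0 0 0 0 0 0 0' 
python3 - <<'E'
from h import *
go([.4990,-.0786,.014],166.5)
c=imaging.get_calibration('wrist');p,d=imaging.read_camera('wrist');cv2.imwrite('pics/w9.png',p);np.save('pics/w9_d.npy',d)
import pickle;pickle.dump(c,open('pics/w9.pkl','wb'))
p,d=imaging.read_camera('side');cv2.imwrite('pics/s9.png',cv2.resize(p[120:320,180:440],None,fx=3,fy=3,interpolation=cv2.INTER_CUBIC))
E
```

```text
tray (np.float64(-0.0119), np.float64(-0.06), 95) white (np.float64(0.0147), np.float64(0.2), 95)
t 7.55 pos [0.5238 0.0272 0.1399] yaw [-1.7996e+02 -1.2000e-01  1.6653e+02] F [ 0.3  0.3 -0.2] gap 0.0092
shift now-axes [-0.0007 -0.1086  0.09  ] final-axes [-0.0005 -0.1087  0.0899] turn deg [-0.04 -0.12  0.03]
t: 7.97
ee_pos: [0.4979, -0.0809, 0.1396]
ee_rot: [-3.141, -0.003, 2.901]
force: [0.1, 0.7, 0.3]
finger_gap: -0.0002
t: 8.38
ee_pos: [0.4989, -0.0773, 0.0599]
ee_rot: [3.141, -0.003, 2.908]
force: [0.4, -0.0, -0.1]
finger_gap: 0.0004
t 8.38 pos [ 0.4989 -0.0773  0.0599] yaw [ 1.7999e+02 -1.7000e-01  1.6664e+02] F [ 0.4 -0.  -0.1] gap 0.0004
shift now-axes [-0.0006 -0.0013  0.0459] final-axes [-0.0004 -0.0012  0.0459] turn deg [ 0.01 -0.17  0.14]Traceback (most recent call last):
  File "gap.py", line 17, in <module>
    if __name__=='__main__': run(sys.argv[1],int(sys.argv[2]),int(sys.argv[3]))
                             ~~~^^^^^^^^^^^^^^^^^^^^^^^^^^^^^^^^^^^^^^^^^^^^^^^
  File "gap.py", line 16, in run
    yy=np.nonzero(Y.sum(1)>10)[0];print('spacer',edge(Y,False,zc,(yy.min()+3,yy.min()+40)),edge(Y,True,zc,(yy.min()+3,yy.min()+40)),yy.min())
                                                                  ~~~~~~^^
    return umr_minimum(a, axis, None, out, keepdims, initial, where)
ValueError: zero-size array to reduction operation minimum which has no identity
```

View pics/w9.png

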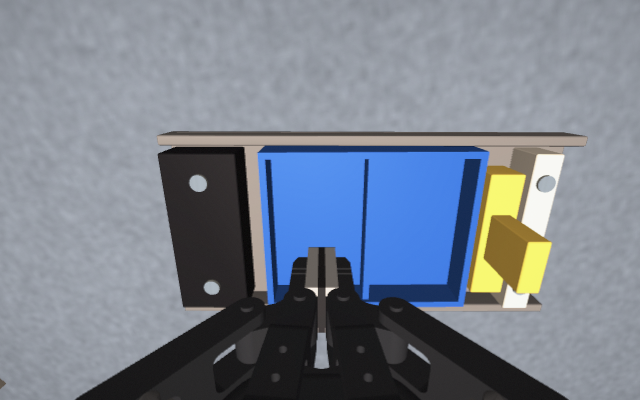

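View pics/s9.png

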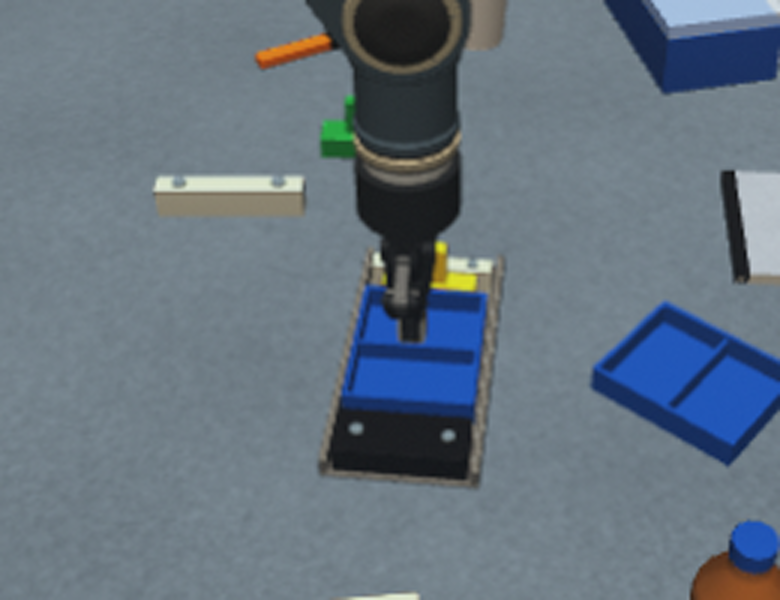

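The shut fingers (cols 307–337) hang over the tray's far half, between its end wall (268) and the divider (365), and the spacer is undisturbed. Lowering.

```bash

python3 -m jog '0 -0.001 0.015 0 0 0 0;0 0 0.015 0 0 0 0;0 0 0.009 0 0 0 0;0 0 0 0 0 0 0;0 0 0 0 0 0 0' 
python3 -m jog '0 0 0.004 0 0 0 0;0 0 0 0 0 0 0' 
python3 - <<'E'
from h import *
go([.4990,-.0786,.014],166.5)
c=imaging.get_calibration('wrist');p,d=imaging.read_camera('wrist');cv2.imwrite('pics/w10.png',p)
E
```

```text
t: 8.9
ee_pos: [0.4996, -0.0795, 0.0225]
ee_rot: [3.141, 0.001, 2.907]
force: [0.6, 0.1, 0.5]
finger_gap: -0.0001
t: 9.07
ee_pos: [0.4996, -0.0797, 0.0184]
ee_rot: [3.141, 0.001, 2.907]
force: [-0.5, -0.2, 0.3]
finger_gap: -0.0
t 9.07 pos [ 0.4996 -0.0797  0.0184] yaw [1.7999e+02 5.0000e-02 1.6653e+02] F [-0.5 -0.2  0.3] gap -0.0
shift now-axes [0.0008 0.0009 0.0044] final-axes [0.0008 0.0009 0.0044] turn deg [0.01 0.05 0.03]
```

View pics/w10.png

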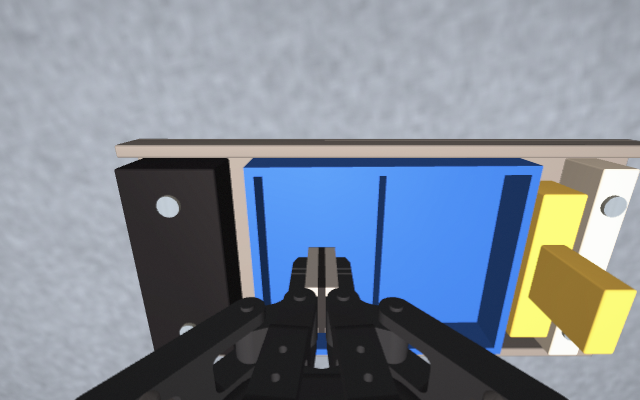

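```bash

python3 -m jog '0 0 0.003 0 0 0 0;0 0.004 0 0 0 0 0;0 0.004 0 0 0 0 0;0 0.003 0 0 0 0 0;0 0 0 0 0 0 0' 
python3 -m jog '0 0.002 0 0 0 0 0;0 0.002 0 0 0 0 0;0 0 0 0 0 0 0' 
python3 -m jog '0 0.002 0 0 0 0 0;0 0.002 0 0 0 0 0;0 0 0 0 0 0 0' 
python3 - <<'E'
from h import *
go([.4990,-.0786,.014],166.5)
c=imaging.get_calibration('wrist');p,d=imaging.read_camera('wrist');cv2.imwrite('pics/w11.png',p)
E
```

```text
t: 9.53
ee_pos: [0.5021, -0.0678, 0.015]
ee_rot: [3.141, 0.0, 2.908]
force: [-0.3, 0.1, -0.9]
finger_gap: 0.0001
t: 9.78
ee_pos: [0.5028, -0.0646, 0.015]
ee_rot: [3.141, 0.0, 2.907]
force: [0.0, 1.6, 0.1]
finger_gap: -0.0
t: 10.03
ee_pos: [0.5035, -0.0611, 0.0149]
ee_rot: [-3.141, -0.0, 2.907]
force: [-0.5, -0.4, 0.4]
finger_gap: 0.0
t 10.03 pos [ 0.5035 -0.0611  0.0149] yaw [-1.7999e+02 -1.0000e-02  1.6654e+02] F [-0.5 -0.4  0.4] gap 0.0
shift now-axes [ 0.0004 -0.018   0.0009] final-axes [ 0.0003 -0.018   0.0009] turn deg [-0.01 -0.01  0.04]
```

View pics/w11.png

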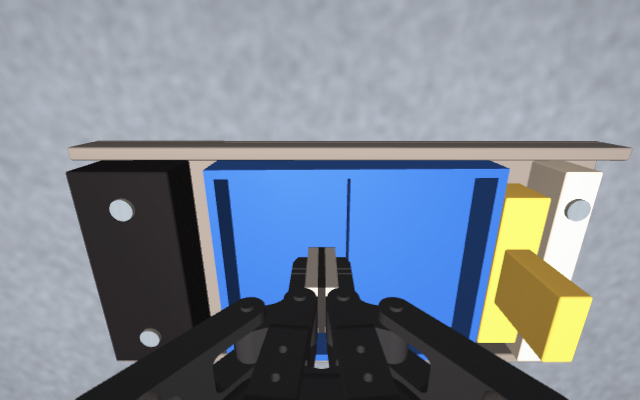

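The fingertips (right edge at about 337) are close to the divider (349), with no contact yet. Continuing gently.

```bash

for i in 1 ; do python3 -m jog '0 0.002 0 0 0 0 0;0 0.002 0 0 0 0 0;0 0 0 0 0 0 0' ; done
python3 -m jog '0 0.002 0 0 0 0 0;0 0.002 0 0 0 0 0;0 0 0 0 0 0 0'
python3 -m jog '0 0.002 0 0 0 0 0;0 0.001 0 0 0 0 0;0 0 0 0 0 0 0'
python3 - <<'E'
from h import *
go([.4990,-.0786,.014],166.5)
c=imaging.get_calibration('wrist');p,d=imaging.read_camera('wrist');cv2.imwrite('pics/w12.png',p)
E
```

```text
t: 10.33
ee_pos: [0.5045, -0.0571, 0.015]
ee_rot: [-3.142, -0.0, 2.907]
force: [-0.9, -1.6, -0.0]
finger_gap: -0.0002
t: 10.58
ee_pos: [0.5043, -0.0563, 0.0149]
ee_rot: [-3.138, -0.001, 2.905]
force: [-3.1, -8.7, 1.3]
finger_gap: 0.0002
t: 10.83
ee_pos: [0.5043, -0.056, 0.0149]
ee_rot: [-3.135, -0.002, 2.902]
force: [-3.3, -13.2, 2.4]
finger_gap: -0.0003
t 10.83 pos [ 0.5043 -0.056   0.0149] yaw [-1.7965e+02 -1.0000e-01  1.6629e+02] F [ -3.3 -13.2   2.4] gap -0.0003
shift now-axes [-0.0002 -0.0232  0.001 ] final-axes [-0.0001 -0.0232  0.0009] turn deg [-0.35 -0.1  -0.2 ]
```

View pics/w12.png

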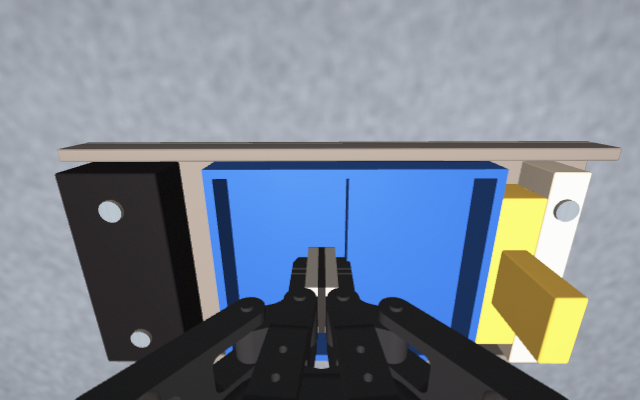

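```bash
cat > flush.py <<'E'
import sys,pickle
from h import *
def run(tag):
    o=ctrl.observe()['ee_pos'];r=R.from_euler('xyz',[np.pi,0,np.radians(166.55)])
    c=imaging.get_calibration('wrist');p,d=imaging.read_camera('wrist');cv2.imwrite(f'pics/{tag}.png',p)
    h=cv2.cvtColor(p,cv2.COLOR_BGR2HSV);X=cloud(c,d)
    top=(d>0)&(abs(X[...,2]-.028)<.004)
    L=r.inv().apply((X-[.5063,-.048,0]).reshape(-1,3)).reshape(X.shape)
    Y=(cv2.inRange(h,(18,100,50),(36,255,255))>0)&top
    B=(cv2.inRange(h,(100,110,40),(130,255,255))>0)&top
    W=(h[...,1]<50)&(h[...,2]>150)&top&(L[...,1]>.06)
    K_=(h[...,2]<60)&top&(L[...,1]<-.06)&(L[...,1]>-.13)&(abs(L[...,0])<.05)
    for xa in np.arange(-.035,.055,.01):
        f=lambda m,q:(np.percentile(L[m&(abs(L[...,0]-xa)<.005)][:,1],q)*1000).round(1) if (m&(abs(L[...,0]-xa)<.005)).sum()>5 else None
        print(round(xa,3),'blk in',f(K_,98),'tray',f(B,1),f(B,99.),'spacer',f(Y,1),f(Y,99),'white',f(W,1),f(W,99))
run(sys.argv[1])
E
python3 flush.py w13
```

```text
-0.035 blk in -78.5 tray 67.2 71.3 spacer 71.8 90.5 white 71.0 95.0
-0.025 blk in -78.3 tray 67.1 71.4 spacer 71.9 85.9 white 71.2 72.2
-0.015 blk in -78.2 tray -58.1 71.3 spacer 71.7 78.6 white 71.1 72.1
-0.005 blk in -78.2 tray -58.2 71.4 spacer 72.1 76.1 white 70.8 103.6
0.005 blk in -78.1 tray -58.2 71.3 spacer 71.8 75.9 white 71.2 107.3
0.015 blk in -78.2 tray -58.1 71.2 spacer 72.1 91.5 white 71.9 106.9
0.025 blk in -78.0 tray -58.1 71.3 spacer 72.0 91.2 white 71.5 107.3
0.035 blk in -78.0 tray -58.2 71.4 spacer 72.1 91.3 white 71.5 107.0
0.045 blk in -78.1 tray -57.9 71.3 spacer None None white 91.2 107.2
```

It is already flush: tray edge at 71.4, spacer 71.8–91.4 and stop face at 91.2 mm, with 20 mm behind the tray. Firming up the push.

```bash

python3 -m jog '0 0.002 0 0 0 0 0;0 0.002 0 0 0 0 0;0 0 0 0 0 0 0'
python3 -m jog '0 0.002 0 0 0 0 0;0 0 0 0 0 0 0;0 0 0 0 0 0 0;0 0 0 0 0 0 0;0 0 0 0 0 0 0'
python3 flush.py w14
python3 - <<'E'
from h import *
go([.4990,-.0786,.014],166.5)
p,d=imaging.read_camera('side');cv2.imwrite('pics/s14.png',p)
p,d=imaging.read_camera('top');cv2.imwrite('pics/t14.png',p)
E
```

```text
t: 11.18
ee_pos: [0.5043, -0.0557, 0.0148]
ee_rot: [-3.132, -0.002, 2.9]
force: [-5.5, -21.7, 4.3]
finger_gap: -0.0004
t: 11.6
ee_pos: [0.5043, -0.0556, 0.0149]
ee_rot: [-3.13, -0.003, 2.898]
force: [-5.7, -24.8, 4.6]
finger_gap: -0.0001
-0.035 blk in -78.5 tray 67.3 71.3 spacer 72.0 90.7 white 71.3 94.8
-0.025 blk in -78.2 tray 67.1 71.2 spacer 71.8 86.2 white 71.0 72.2
-0.015 blk in -78.2 tray -58.3 71.4 spacer 71.9 78.4 white 71.0 72.0
-0.005 blk in -78.1 tray -58.1 71.5 spacer 71.7 76.0 white 71.3 107.5
0.005 blk in -78.1 tray -58.1 71.3 spacer 71.7 76.1 white 71.2 107.3
0.015 blk in -78.2 tray -58.2 71.3 spacer 71.9 91.3 white 71.9 107.3
0.025 blk in -78.2 tray -58.1 71.4 spacer 72.1 91.4 white 71.7 107.2
0.035 blk in -78.1 tray -58.1 71.2 spacer 72.0 91.5 white 71.7 107.1
0.045 blk in -78.1 tray -57.9 71.3 spacer None None white 91.4 107.3
t 11.65 pos [ 0.5043 -0.0556  0.0149] yaw [-1.7933e+02 -1.5000e-01  1.6605e+02] F [ -5.4 -23.8   4.7] gap -0.0003
shift now-axes [-0.0004 -0.0236  0.0011] final-axes [-0.0002 -0.0236  0.0009] turn deg [-0.67 -0.16 -0.45]
```

View pics/w14.png

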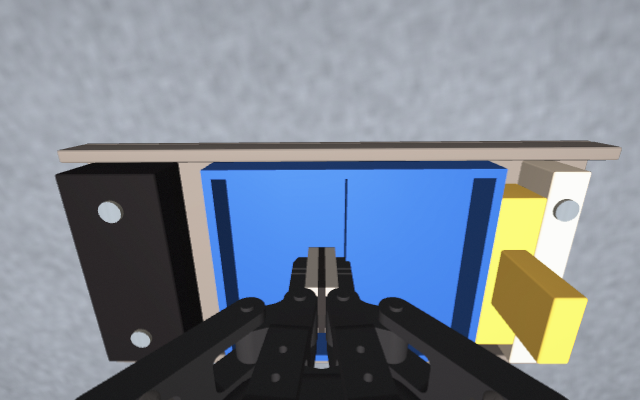

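View pics/s14.png

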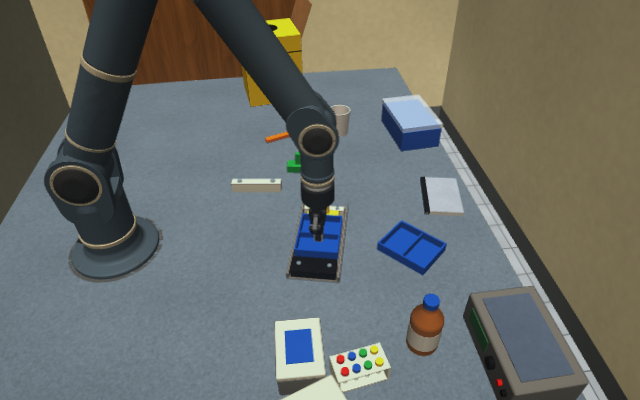

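View pics/t14.png

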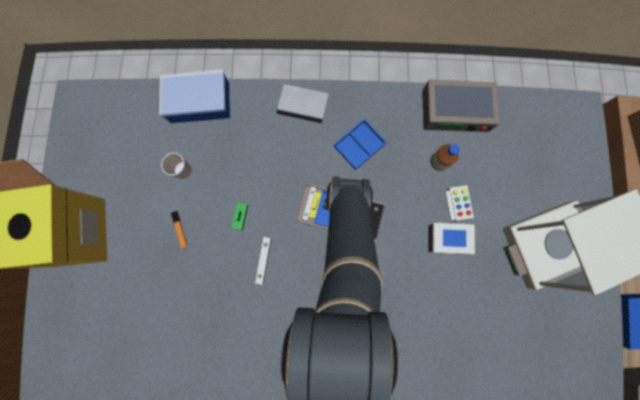

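The views show tray, spacer (507–546) and white stop touching in a row, the spacer upright, and the bystanders where they started. The push holds at about 25 N. Handing in.

```bash
python3 -c "
from bench import ctrl
s=ctrl.observe();print(s['t'],s['force']);print(ctrl.hand_in())"
```

```text
11.75 [ -6.86770601 -24.0760897    5.00015182]
the job is handed in; nothing more can be done
None
```

I stood the yellow spacer upright in the 26.9 mm gap by the white stop and let go of it. I then pushed the tray by its dividing wall with the shut fingers until everything was flush. I handed in at 11.8 s, still holding the tray with about 25 N and clear of the spacer.

**Last checks:**
- **Flush:** positions along the frame, from the tray's starting middle, were tray edge 71.3 mm, spacer 71.9–91.4 mm and stop face about 91.3 mm. The row is closed to within the camera's accuracy, roughly 0.5 mm. The gap behind the tray is now 20 mm.
- **Surroundings:** in the side and top pictures nothing else on the bench had visibly moved.

**Errors along the way:**
- I typed one 5 mm sideways correction with the wrong sign on the way down to the spacer. A picture showed it, and I fixed it before gripping.
- One numerical re-check after release stopped with an error before it measured the spacer, so I judged that step from the picture.

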